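# Weigh the beach finds for the post and ring for the host

## Task

The guests want their beach finds posted home and the host needs the weight: lay every find from the cork mat in the long pan of the balance, and put weights from the wooden tray on the round plate until the beam comes to rest level, with its pointer standing between the two ears; weights that are not needed stay in the tray or go back into it. Then leave the balance loaded and level to be read, and press the call bell's plunger right down to its stop and let it go to fetch the host. Leave the car key, lighter case and bottle stopper where they lie.

Things in the scene. Friction and masses are not known exactly. Their poses are not given: they have to be found in the camera images.
- beam (a joint): Tilt of the balance's beam in rad: 0 level, positive when the goods side (long pan, +y end of the balance) is down, stops at -0.14 and +0.14. It reads 0 with both pans empty and is springy: a surplus of 10 g on the long pan tilts it by +0.023 rad, in proportion up to the stops at about 60 g, wherever on the pans the things lie. It settles in about 2 s. Its brass pointer stands up 115 mm from the pivot, between two dark ears when the beam is level within 0.07 rad
- balance: White cast kitchen balance, fixed; origin on the table under the beam's pivot (pivot 75 mm up), y along the beam towards the long pan, x along the long pan. The steel pans are carried on guided stems 125 mm to either side of the pivot, stay horizontal, and rise or sink 125 mm x sin(tilt), at most 17 mm. The pointer's top is 190 mm above the table
- goods_pan_floor (a point): Centre of the inner floor of the long steel pan (at the +y end of the balance; 300 mm along the balance's x by 140 mm along its y over all, walls 5 mm thick standing 15 mm above the floor); 105 mm above the table when the beam is level
- weight_plate_floor (a point): Centre of the inner floor of the round steel plate for the weights (at the -y end of the balance; 150 mm in diameter, rim 3 mm thick standing 8 mm above the floor); 105 mm above the table when the beam is level
- finds_mat: Cork mat 250 x 230 x 4 mm, fixed, on one side of the balance or the other; origin at the centre of its underside. The finds lie on it at the start
- conch: Beach find, may be absent: cream-pink conch shell 112 mm long, 47 mm wide at its shouldered middle and 42 mm high. Lies along its own x, pointed spire at +x; origin at the centre of its flat underside, z up. Unknown weight, 45 to 260 g
- whelk: Beach find, may be absent: brown ribbed whelk shell 100 mm long, 41 mm wide, 38 mm high. Lies along its own x, spire at +x; origin at the centre of its flat underside, z up. Unknown weight, 45 to 260 g
- stone: Beach find, may be absent: dark grey sea-worn oblong stone 92 x 42 x 34 mm, long along its own x; origin at the centre of its flat underside, z up. Unknown weight, 45 to 260 g
- cowrie: Beach find, may be absent: tan domed cowrie shell 84 x 42 x 37 mm, long along its own x; origin at the centre of its flat underside, z up. Unknown weight, 45 to 260 g. Three or all four of the finds are there; together they weigh 330 to 630 g, and some set of the weights always balances them to within 25 g
- weight_tray: Shallow wooden tray for the weights, 220 x 160 mm, walls 6 mm thick and 20 mm high, inner floor 6 mm above the table, fixed, on the side of the balance away from the mat; origin at the centre of its underside, long along its own x
- weight_200a: 200 g weight: pale veined stone, eight-sided, 50 mm over the flats and 40 mm high, topped by an upright brass knob 18 mm in diameter and 28 mm high (68 mm in all). Origin: centre of its underside; z points up through the knob
- weight_200b: 200 g weight: pale veined stone, eight-sided, 50 mm over the flats and 40 mm high, topped by an upright brass knob 18 mm in diameter and 28 mm high (68 mm in all). Origin: centre of its underside; z points up through the knob
- weight_100a: 100 g weight: pale veined stone, eight-sided, 36 mm over the flats and 40 mm high, topped by an upright brass knob 18 mm in diameter and 28 mm high (68 mm in all). Origin: centre of its underside; z points up through the knob
- weight_100b: 100 g weight: pale veined stone, eight-sided, 36 mm over the flats and 40 mm high, topped by an upright brass knob 18 mm in diameter and 28 mm high (68 mm in all). Origin: centre of its underside; z points up through the knob
- weight_50: 50 g weight: pale veined stone, eight-sided, 26 mm over the flats and 40 mm high, topped by an upright brass knob 18 mm in diameter and 28 mm high (68 mm in all). Origin: centre of its underside; z points up through the knob
- bell_plunger (a joint): Travel of the call bell's plunger in m: 0 up, 0.008 fully down at its stop; a spring pushes it back (1.5 N at the start of the travel, 5 N at the stop)
- bell_plunger_top (a point): Top of the plunger: a steel button 18 mm in diameter in the middle of the domed steel call bell (84 mm in diameter, dome 47 mm high, black foot, fixed), 64 mm above the table when up
- car_key: Bystander: turquoise plastic car key 92 x 36 x 14 mm, loose; origin at its underside
- lighter_case: Bystander: steel flip-top lighter case 58 x 38 x 13 mm lying flat, loose; origin at its underside
- bottle_stopper: Bystander: sea-glass green bottle stopper standing on its 46 mm head, 56 mm high, loose; origin at its underside

How it is judged:
By the outcome, as a careful person would: the job done as asked, in the order asked, and still so for the second after the job is handed in, with the robot touching nothing.
Of conch, whelk, stone, cowrie only 3 to 4 are there at a start; the rules pass over those that are not, and their reading is None.
At some moment in a run one of conch, whelk, stone, cowrie may be knocked a few centimetres aside while the robot is not near it.
Once in a run the grip may slacken for a moment while it holds something.
It also fails if it takes over 210 s, if anything falls off the work surface, if the arm or the gripper's body presses on something with over 40 N, if the wrist force passes 120 N, or if a joint passes its speed limit or range.

## Robot

A 7-joint arm with a two-finger parallel gripper is mounted at the origin on the work surface. World frame = base frame: x ahead of the robot, y to its left, z up, the work surface at z = 0. Lengths are in m, angles in degrees, forces in N, time in s.
With the tool pointing down it reaches from about 0.4 to 0.75 m from the base axis. Payload 19.5 kg.
Tool frame: the origin (TCP) lies midway between the tips of the shut fingers; the grasp point (between the pads) lies 19 mm behind it (tcp_to_grasp is the x of the grasp point in the tool frame, in m); x points along the fingers, y is the direction in which the jaws open and shut, and the axes are right-handed (so a half turn about x gives the same grasp; the last joint's range is limited). The gripper opens to 85 mm and grips with 20 to 120 N. Pads are 22 mm wide; open, the fingers measure 114 mm over their backs; the gripper's body (76 mm by 85 mm) begins 54 mm behind the grasp point. The pads swing forward as they close: fully open they stand 13 mm farther back than shut.
Start: joints at [-73.78, 40.479, -1.581, 85.061, 1.261, 54.483, -4.326], TCP at [0.183, 0.545, 0.231] pointing down, gripper open.
Joint ranges: [-155.06, 155.06], [-18.47, 123.98], [-90, 86.84], [0, 140.48], [-83.41, 263.41], [0, 116], [-161.91, 161.91]. Speed limits (degrees/s): [108.29, 108.29, 147.25, 147.25, 172.46, 172.46, 172.46].

## Interface

Orientations are given as [roll, pitch, yaw] about the fixed x, y, z axes, in that order (R = Rz(yaw) Ry(pitch) Rx(roll)).
In Python, from plant import * gives the robot as it stands.
- The arm moves only by the tool move_arm, never from a script. Its argument "plan" is one flat list of numbers, 4 for each row, row after row: the shift along the tool's x, y, z in m, then the turn about the tool's x in degrees. A call has 1 to 5 rows; each row is the pose to reach, as a shift and turn from the pose commanded when the call began, along the tool's axes at that moment; what a row does not reach only later rows make up. A row lasts 1/8 s, in which the tool goes at most 62.5 mm and 10.7 degrees, less where a joint would pass 70% of its speed; a pose out of reach is approached as far as the arm can. A call with a gripper value outside its range is refused whole. "hand" is the finger opening in m, from 0 to 0.0854, set as the call begins (left out, the last holds). The fingers move at their own pace and stop on an object; "force" is the grip in N (left out, the last holds). Time passes only in rows, so rows that repeat a pose let the fingers close. It gives the time, the measured TCP pose, the force and the opening at its end, in the units of the state.
- get_state(): the state, without advancing time (a new reading comes with each control period).
- capture(name): name is "side" or "top"; returns the picture (384x512x3 uint8, red, green, blue); there is no depth.
- get_calibration(name): a dict with "intrinsics" (3x3 intrinsics, pixels), "R" (3x3) and "t" (3): a world point X has camera coordinates R X + t. Camera axes: x right, y down, z forward; pixel columns grow to the right and rows downward; lengths in m; the calibration is good to about 2 mm. A picture is of the moment at which its call begins. get_calibration takes no time and is no camera call.
- finish_job(): hands the job in, once; it reports no verdict.
The state is a dict: "time_s": time; "joint_pos": joint angles; "qd": joint speeds; "joint_torque": joint torques, N m; "tcp_pos": TCP position; "eef_rot": TCP orientation; "wrist_force": force on the tool from outside, world axes, zero at the start; "ft_torque": the same for the moment, N m; "grip_width": finger opening in m.
Only numpy, scipy, OpenCV 4.12 (cv2) and the standard library are available. Lean on these libraries where they do the work, as an engineer would, in place of code of your own. Each camera call takes 0.05 s, during which the arm holds its last target. There are 200 camera calls.

## Working session

There is one attempt and no reset: what is moved stays moved. The work goes in short steps, Python scripts to look and compute and a tool call to move; the robot and the scene stay as the last step left them, time stands still between calls to the robot, and variables do not carry over. Pictures are saved under pics/ and viewed, about 12 in all and at most 16, crops included, and the job is handed in when it is done.

Besides the shell and the picture viewer there is one more tool, called as name(argument=value, ...) on one line, values as JSON. move_arm: Moves the arm, as the interface text tells. Its arguments: {"type":"object","properties":{"plan":{"type":"array","items":{"type":"number"}},"hand":{"type":"number"},"force":{"type":"number"}},"required":["plan"]}

```bash
ls; mkdir -p pics; python3 - <<'E'
from plant import *
import cv2,numpy as np
print(get_state())
for n in("side","top"):
    print(n,get_calibration(n)); cv2.imwrite(f"pics/{n}0.png",capture(n)[:,:,::-1])
E
```

```text
pics
{'time_s': 0.0, 'joint_pos': array([-73.78149475,  40.51545318,  -1.58156719,  85.0837465 ,
         1.26034891,  54.48143325,  -4.3256406 ]), 'qd': array([-0.08098043, -0.12343894, -0.01348186,  0.02913119,  0.08789934,
       -0.02733248,  0.04104099]), 'joint_torque': array([ 5.01163220e-05, -8.83217239e+01,  1.23470206e+00, -2.36152482e+01,
        1.68524974e-02,  6.70064401e-03,  2.47045904e-05]), 'tcp_pos': array([0.18339895, 0.5446951 , 0.23081495]), 'eef_rot': array([ -87.84659346,   89.93669476, -106.45482128]), 'wrist_force': array([-0.87777257,  0.33013038,  0.39154436]), 'ft_torque': array([ 0.0039416 , -0.0090553 , -0.00024066]), 'grip_width': 0.0851715270896558}
side {'intrinsics': array([[354.0264577 ,   0.        , 252.78666659],
       [  0.        , 354.0264577 , 190.1000667 ],
       [  0.        ,   0.        ,   1.        ]]), 'R': array([[ 0.935894  , -0.35214801,  0.0097057 ],
       [-0.1933883 , -0.53660102, -0.82137708],
       [ 0.29445439,  0.76684491, -0.57030298]]), 't': array([-0.53070333,  0.20113233,  0.75538803])}
top {'intrinsics': array([[364.06390363,   0.        , 250.24652175],
       [  0.        , 364.06390363, 191.00668726],
       [  0.        ,   0.        ,   1.        ]]), 'R': array([[-0.00341794, -0.99985341, -0.01677739],
       [-0.98205081,  0.00652015, -0.18850384],
       [ 0.1885856 ,  0.01583196, -0.98192913]]), 't': array([0.00364086, 0.56009741, 0.87511993])}
```

View pics/top0.png

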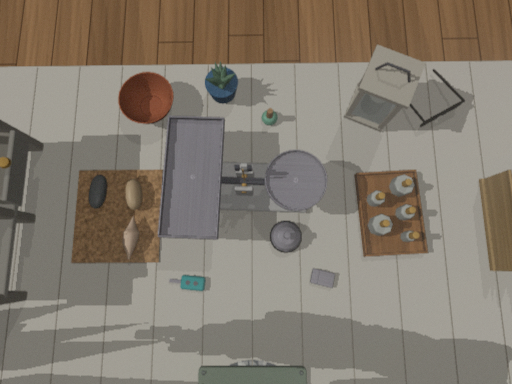

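View pics/side0.png

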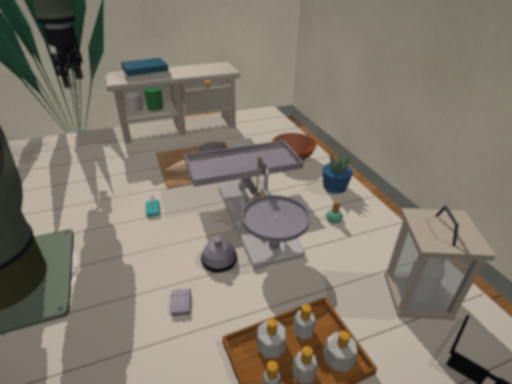

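Top view: stone (97,191), cowrie (133,194), a pale shell (131,237) on the mat; long pan (193,177), plate (296,180), bell (286,236), five weights in the tray around (400,210).

```bash
cat > h.py <<'E'
from plant import *
import cv2, numpy as np
from scipy.spatial.transform import Rotation as Ro
def ray(n,u,v,z):
    c=get_calibration(n); d=c["R"].T@np.linalg.solve(c["intrinsics"],[u,v,1.]); o=-c["R"].T@c["t"]
    return o+d*(z-o[2])/d[2]
def proj(n,X):
    c=get_calibration(n); p=c["intrinsics"]@(c["R"]@np.array(X)+c["t"]); return p[:2]/p[2]
def blobs(m,amin=15):
    cs,_=cv2.findContours(m.astype(np.uint8),cv2.RETR_EXTERNAL,cv2.CHAIN_APPROX_NONE)
    return [c for c in cs if cv2.contourArea(c)>=amin]
def rel(target,yaw=None):
    """tool-frame shift from the present measured pose to a world point"""
    s=get_state(); R=Ro.from_euler("xyz",s["eef_rot"],degrees=True).as_matrix()
    return R, R.T@(np.array(target)-s["tcp_pos"])
E
python3 - <<'E'
from h import *
im=cv2.imread("pics/top0.png"); hsv=cv2.cvtColor(im,cv2.COLOR_BGR2HSV)
R,_=rel([0,0,0]); print(R.round(3))
for n,u,v,z in [("pan",193,177,.105),("plate",296,180,.105),("bell",286,236,.064),("mat",118,215,.004),("tray",392,213,.02),("panTL",169,118,.12),("panTR",225,119,.12),("panBL",162,238,.12),("panBR",218,239,.12)]:
    print(n,ray("top",u,v,z).round(3))
a=cv2.resize(im[160:270,65:170],None,fx=5,fy=5,interpolation=2)
b=cv2.resize(im[165:262,350:430],None,fx=5,fy=5,interpolation=2)
H=max(a.shape[0],b.shape[0]); p=lambda x:cv2.copyMakeBorder(x,0,H-x.shape[0],0,0,0)
c=np.hstack([p(a),p(b)]); c=cv2.resize(c,None,fx=.8,fy=.8); print(c.shape); cv2.imwrite("pics/c1.png",c)
k=cv2.inRange(hsv,(8,150,150),(30,255,255)); k[:, :350]=0;k[:,430:]=0
for c in blobs(k,3): 
    m=c.reshape(-1,2).mean(0); print("knob",m,cv2.contourArea(c),ray("top",*m,.07).round(3))
E
```

```text
[[-0.     0.319  0.948]
 [-0.001  0.948 -0.319]
 [-1.    -0.001  0.   ]]
pan [0.586 0.139 0.105]
plate [ 0.577 -0.111  0.105]
bell [ 0.445 -0.087  0.064]
mat [0.507 0.355 0.004]
tray [ 0.506 -0.366  0.02 ]
panTL [0.732 0.2   0.12 ]
panTR [0.728 0.061 0.12 ]
panBL [0.438 0.205 0.12 ]
panBR [0.435 0.075 0.12 ]
(440, 740, 3)
```

View pics/c1.png

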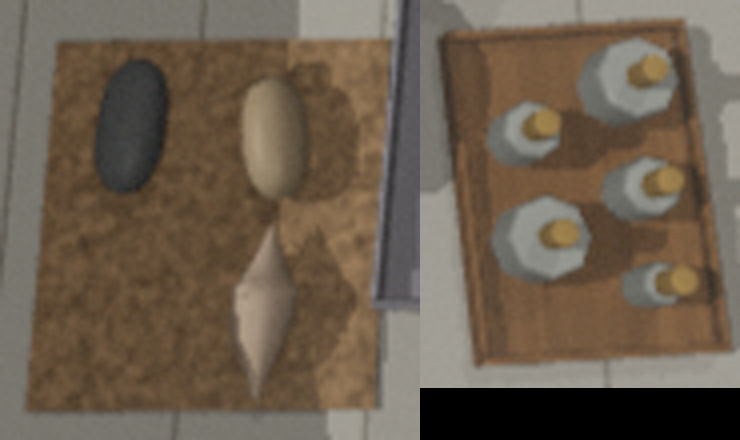

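The find crop shows stone (131,125), cowrie (275,138) and a diamond-shaped conch (265,310); right side shows five knobs at crop (655,68), (545,122), (668,181), (564,232), (684,279).

```bash
python3 - <<'E'
from h import *
im=cv2.imread("pics/top0.png"); hsv=cv2.cvtColor(im,cv2.COLOR_BGR2HSV)
L=lambda x,y:(65+x/4-.4,160+y/4-.4)
Rr=lambda x,y:(350+(x-420)/4-.4,165+y/4-.4)
for n,x,y in [("stone",131,125),("cowrie",275,138),("conch",265,310),("ctip1",274,225),("ctip2",255,397)]:
    print(n,ray("top",*L(x,y),.022).round(3))
for n,x,y in [("200a",655,68),("100a",545,122),("100b",668,181),("200b",564,232),("50",684,279)]:
    print(n,ray("top",*Rr(x,y),.074).round(3))
for x,y in [(446,34),(686,20),(728,352),(478,364)]: print(ray("top",*Rr(x,y),.02).round(3))
c=get_calibration("top");print("cam",-c["R"].T@c["t"])
for (x0,y0,x1,y1) in [(80,165,113,215),(120,172,147,213),(122,213,145,262)]:
    h=im[y0:y1,x0:x1]; print(h[::8,::5].tolist()[2])
print(blobs.__name__, rel([.5,.33,.2])[1].round(3))
E
```

```text
stone [0.569 0.408 0.022]
cowrie [0.56  0.311 0.022]
conch [0.447 0.311 0.022]
ctip1 [0.502 0.308 0.022]
ctip2 [0.391 0.314 0.022]
200a [ 0.577 -0.393  0.074]
100a [ 0.544 -0.322  0.074]
100b [ 0.507 -0.395  0.074]
200b [ 0.476 -0.329  0.074]
50 [ 0.447 -0.399  0.074]
[ 0.613 -0.28   0.02 ]
[ 0.621 -0.439  0.02 ]
[ 0.404 -0.446  0.02 ]
[ 0.397 -0.288  0.02 ]
cam [ 0.38502154 -0.01386645  0.96494736]
[[54, 79, 104], [53, 73, 90], [53, 70, 90], [61, 60, 61], [61, 61, 62], [34, 35, 33], [56, 79, 103]]
[[60, 85, 106], [77, 103, 120], [110, 135, 154], [79, 102, 116], [49, 63, 75], [53, 77, 100]]
[[62, 90, 114], [105, 123, 142], [90, 106, 121], [54, 68, 82], [61, 86, 107]]
blobs [ 0.031 -0.102  0.369]
```

move_arm(plan=[0.07,-0.07,0.27,-18.6,0.07,-0.07,0.27,-18.6,0.07,-0.07,0.27,-18.6,0.07,-0.07,0.27,-18.6,0.07,-0.07,0.27,-18.6], hand=0.07, force=50)

```text
time_s: 0.72
tcp_pos: [0.4193, 0.39, 0.1603]
eef_rot: [-99.3, 89.9, -99.5]
wrist_force: [-1.0, 1.1, 0.3]
grip_width: 0.0701
```

```bash
python3 - <<'E'
from h import *
s=get_state();print(s["time_s"],s["tcp_pos"]);R,r=rel([.56,.311,.10]);print(R.round(3),r.round(3))
E
```

```text
0.725 [0.41926349 0.38995528 0.16031663]
[[-0.     0.003  1.   ]
 [-0.001  1.    -0.003]
 [-1.    -0.001 -0.   ]] [ 0.06  -0.078  0.141]
```

move_arm(plan=[0.05,-0.079,0.141,0,0.05,-0.079,0.141,0,0.05,-0.079,0.141,0,0.05,-0.079,0.141,0,0.05,-0.079,0.141,0])

```text
time_s: 1.35
tcp_pos: [0.5574, 0.3139, 0.1111]
eef_rot: [164.8, 90.0, 164.8]
wrist_force: [0.5, 0.1, -0.0]
grip_width: 0.0705
```

```bash
python3 - <<'E'
from h import *
s=get_state();print(s["time_s"],s["tcp_pos"])
im=capture("side")[:,:,::-1]
a=cv2.resize(im[110:260,140:340],None,fx=3,fy=3,interpolation=2)
cv2.imwrite("pics/c2.png",a)
t=capture("top")[:,:,::-1]; cv2.imwrite("pics/t2.png",t)
for X in [[.56,.311,.02],[.447,.311,.02],[.569,.408,.02]]: print((proj("side",X)-[140,110])*3)
E
```

```text
1.35 [0.55737036 0.3138719  0.11114027]
[231.05043818 156.54984579]
[127.02684487 174.88122124]
[215.47834953 115.15937265]
```

View pics/c2.png

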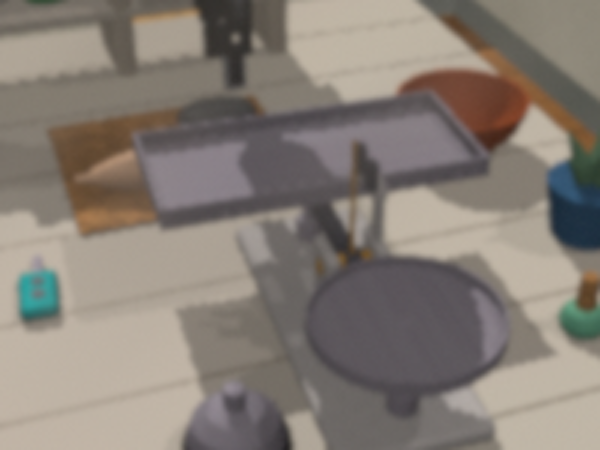

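Side view: gripper over the cowrie (235,70), mat mostly hidden by the pan; the pointer (355,150) and ears are visible. Descend and grip.

move_arm(plan=[0.05,-0.001,0.001,0,0.09,-0.001,0.001,0,0.102,-0.001,0.001,0,0.102,-0.001,0.001,0,0.102,-0.001,0.001,0])

```text
time_s: 2.08
tcp_pos: [0.5596, 0.313, 0.011]
eef_rot: [29.5, 89.9, 29.5]
wrist_force: [-0.4, 0.4, 0.7]
grip_width: 0.0703
```

move_arm(plan=[0,0,0,0,0,0,0,0,0,0,0,0,0,0,0,0,0,0,0,0], hand=0.0, force=60)

```text
time_s: 2.7
tcp_pos: [0.5595, 0.3126, 0.0107]
eef_rot: [22.1, 89.9, 22.1]
wrist_force: [-3.6, -1.9, 15.8]
grip_width: 0.0397
```

move_arm(plan=[-0.05,0,0,0,-0.1,0,0,0,-0.15,0,0,0,-0.15,0,0,0,-0.15,0,0,0])

```text
time_s: 3.32
tcp_pos: [0.5588, 0.3122, 0.159]
eef_rot: [-131.9, 90.0, -131.9]
wrist_force: [0.7, -0.4, -1.4]
grip_width: 0.0394
```

move_arm(plan=[0,-0.04,0.01,10,0,-0.09,0.02,20,0,-0.13,0.03,30,0,-0.175,0.035,40,0,-0.175,0.035,50])

```text
time_s: 3.95
tcp_pos: [0.5942, 0.1331, 0.1582]
eef_rot: [-70.1, 89.8, -120.7]
wrist_force: [0.6, 2.0, -1.1]
grip_width: 0.0396
```

move_arm(plan=[0,0,0,10,0,0,0,20,0,0,0,30,0,0,0,40,0,0,0,40])

```text
time_s: 4.58
tcp_pos: [0.5935, 0.1374, 0.1582]
eef_rot: [-53.6, 89.9, -143.6]
wrist_force: [-0.9, -0.1, -1.3]
grip_width: 0.0398
```

```bash
python3 - <<'E'
from h import *
s=get_state();print(s["time_s"],s["tcp_pos"],s["joint_pos"].round(0),s["grip_width"]);R,r=rel([.594,.137,.1]);print(R.round(3),r.round(3))
cv2.imwrite("pics/s3.png",cv2.resize(capture("side")[90:270,140:340,::-1],None,fx=3,fy=3))
E
```

```text
4.575 [0.59351315 0.13737694 0.1582321 ] [-22.  49.  12.  83. -12.  49.  -6.] 0.03983049158067584
[[-0.002  1.     0.001]
 [-0.001  0.001 -1.   ]
 [-1.    -0.002  0.001]] [0.058 0.001 0.   ]
```

View pics/s3.png

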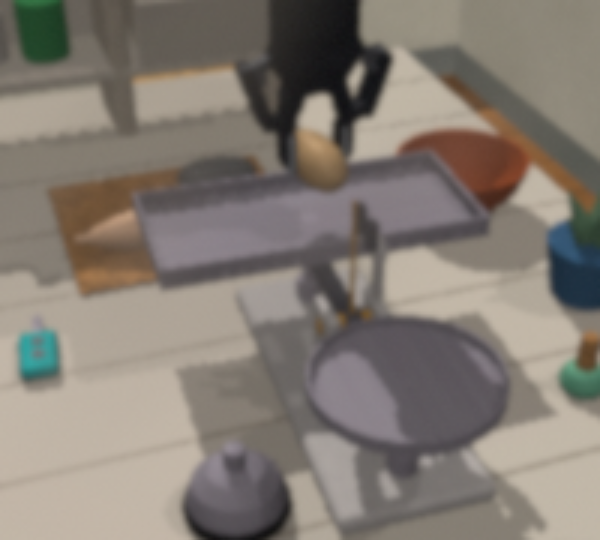

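move_arm(plan=[0.03,0,0,0,0.05,0,0,0,0.062,0,0,0,0.062,0,0,0,0.062,0,0,0])

```text
time_s: 5.25
tcp_pos: [0.5942, 0.1374, 0.0979]
eef_rot: [95.6, 90.0, 5.6]
wrist_force: [0.3, -0.8, 0.7]
grip_width: 0.0392
```

move_arm(plan=[0,0,0,0,0,0,0,0,0,0,0,0,0,0,0,0], hand=0.06)

```text
time_s: 5.75
tcp_pos: [0.594, 0.1374, 0.0973]
eef_rot: [11.3, 90.0, -78.7]
wrist_force: [0.1, -0.5, -0.3]
grip_width: 0.0598
```

move_arm(plan=[-0.04,0,0,0,-0.08,0,0,0,-0.08,0,0,0,-0.08,0,0,-10,-0.08,0,0,-20])

```text
time_s: 6.38
tcp_pos: [0.5937, 0.1375, 0.1766]
eef_rot: [-92.0, 89.9, -161.6]
wrist_force: [0.1, -1.3, 0.2]
grip_width: 0.0601
```

move_arm(plan=[0,0,0,-10,0,0,0,-20,0,0,0,-30,0,0,0,-40,0,0,0,-50])

```text
time_s: 7.0
tcp_pos: [0.5937, 0.1374, 0.1766]
eef_rot: [-157.5, 89.9, -177.1]
wrist_force: [-0.3, 1.0, 0.1]
grip_width: 0.06
```

move_arm(plan=[0,0,0,-10,0,0,0,-20,0,0,0,-20])

```text
time_s: 7.38
tcp_pos: [0.5938, 0.1372, 0.1766]
eef_rot: [166.5, 89.9, 166.4]
wrist_force: [0.8, 0.3, 0.2]
grip_width: 0.0602
```

```bash
python3 - <<'E'
from h import *
s=get_state();print(s["time_s"],s["tcp_pos"],s["joint_pos"].round(0),s["grip_width"]);R,r=rel([.447,.311,.1]);print(R.round(3),r.round(3))
t=capture("top")[:,:,::-1]; cv2.imwrite("pics/t4full.png",t)
cv2.imwrite("pics/t4.png",cv2.resize(t[100:270,65:315],None,fx=3,fy=3))
E
```

```text
7.375 [0.59377251 0.13718409 0.1766358 ] [-10.  48. -14.  81.  12.  53.  63.] 0.06017485283877136
[[-0.001  0.001  1.   ]
 [ 0.     1.    -0.001]
 [-1.     0.    -0.001]] [ 0.077  0.174 -0.147]
```

View pics/t4.png

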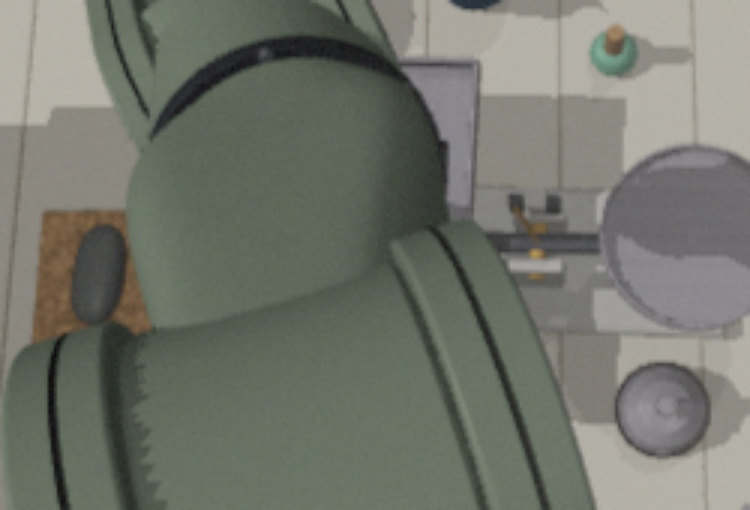

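Top view: pointer leans to the left (goods) ear, stone still at full-image (98,191), conch hidden by the arm. Take the stone next.

move_arm(plan=[0,0.06,-0.006,0,0,0.12,-0.012,0,0,0.18,-0.018,0,0,0.24,-0.024,0,0,0.271,-0.025,0], hand=0.075)

```text
time_s: 8.05
tcp_pos: [0.5672, 0.412, 0.1767]
eef_rot: [146.4, 89.9, 146.3]
wrist_force: [0.7, -0.2, 0.9]
grip_width: 0.0749
```

move_arm(plan=[0,0,0,8,0.05,0,0,8,0.1,0,0,8,0.1,0,0,8])

```text
time_s: 8.55
tcp_pos: [0.5674, 0.4074, 0.0742]
eef_rot: [-132.8, 89.7, -141.0]
wrist_force: [-0.3, -0.2, 1.2]
grip_width: 0.0749
```

```bash
python3 - <<'E'
from h import *
R,r=rel([.569,.408,.009]);s=get_state();print(s["tcp_pos"],R.round(3),r.round(3))
t=capture("top")[:,:,::-1]; cv2.imwrite("pics/t5full.png",t)
cv2.imwrite("pics/t5.png",cv2.resize(t[100:270,65:315],None,fx=3,fy=3))
E
```

```text
[0.56741018 0.40744242 0.07415103] [[-0.005  0.142  0.99 ]
 [-0.004  0.99  -0.142]
 [-1.    -0.004 -0.004]] [0.065 0.001 0.002]
```

View pics/t5.png

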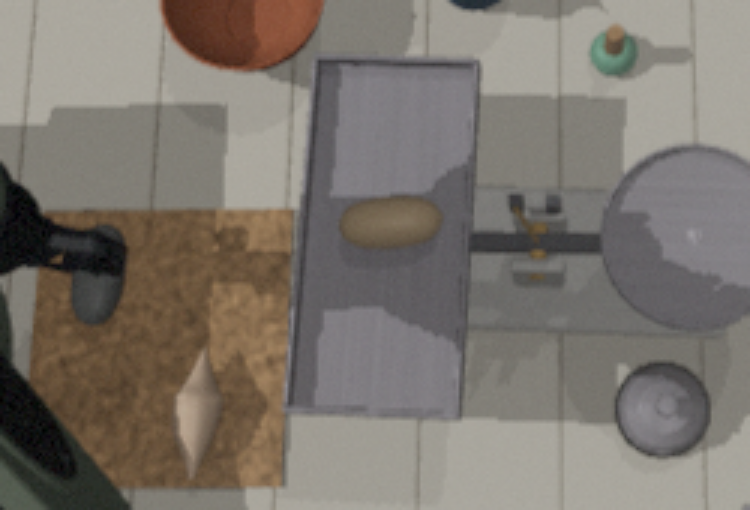

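Cowrie lies across the pan at (390,222); conch unchanged at (199,413); gripper is on the stone's far end in projection. Grip the stone.

move_arm(plan=[0.04,0,0.002,0,0.064,0,0.002,0,0.064,0,0.002,0,0.064,0,0.002,0])

```text
time_s: 9.1
tcp_pos: [0.5717, 0.4086, 0.0151]
eef_rot: [43.5, 89.9, 35.5]
wrist_force: [-0.5, -0.1, -0.2]
grip_width: 0.0751
```

move_arm(plan=[0,0,0,0,0,0,0,0,0,0,0,0,0,0,0,0,0,0,0,0], hand=0.0)

```text
time_s: 9.72
tcp_pos: [0.5714, 0.4084, 0.0146]
eef_rot: [45.5, 89.9, 37.5]
wrist_force: [-3.1, -1.9, 11.7]
grip_width: 0.0395
```

move_arm(plan=[-0.05,0,0,0,-0.1,0,0,0,-0.15,0,0,0,-0.15,0,0,-8,-0.15,0,0,-8])

```text
time_s: 10.35
tcp_pos: [0.5709, 0.408, 0.1635]
eef_rot: [174.7, 90.0, 174.6]
wrist_force: [-0.6, 1.0, -2.8]
grip_width: 0.0388
```

```bash
python3 - <<'E'
from h import *
R,r=rel([.674,.137,.16]);s=get_state();print(s["tcp_pos"],R.round(3),r.round(3))
E
```

```text
[0.57091547 0.40798036 0.16346505] [[-0.     0.001  1.   ]
 [ 0.     1.    -0.001]
 [-1.     0.    -0.   ]] [ 0.003 -0.271  0.103]
```

move_arm(plan=[0,-0.05,0.02,0,0,-0.105,0.04,0,0,-0.16,0.06,0,0,-0.215,0.082,0,0,-0.271,0.103,0])

```text
time_s: 10.98
tcp_pos: [0.6741, 0.1352, 0.1627]
eef_rot: [-167.7, 89.9, -167.9]
wrist_force: [0.2, 0.3, -1.8]
grip_width: 0.0394
```

move_arm(plan=[0,0,0,0,0.03,0,0,0,0.055,0,0,0,0.063,0,0,0,0.063,0,0,0])

```text
time_s: 11.6
tcp_pos: [0.6738, 0.1374, 0.1003]
eef_rot: [-170.8, 90.0, -170.9]
wrist_force: [-0.1, -0.3, -1.6]
grip_width: 0.0389
```

move_arm(plan=[0,0,0,0,0,0,0,0,0,0,0,0,0,0,0,0], hand=0.06)

```text
time_s: 12.1
tcp_pos: [0.674, 0.1371, 0.1005]
eef_rot: [-6.5, 90.0, -6.5]
wrist_force: [-0.0, 0.2, 0.2]
grip_width: 0.06
```

move_arm(plan=[-0.04,0,0,0,-0.08,0,0,0,-0.08,0.06,-0.06,0,-0.08,0.12,-0.1,0,-0.08,0.16,-0.14,0])

```text
time_s: 12.72
tcp_pos: [0.5497, 0.2796, 0.1805]
eef_rot: [52.4, 90.0, 52.4]
wrist_force: [1.7, 1.9, 0.1]
grip_width: 0.0603
```

```bash
python3 - <<'E'
from h import *
R,r=rel([.447,.311,.1]);s=get_state();print(s["tcp_pos"],R.round(3),r.round(3))
E
```

```text
[0.54970728 0.27961713 0.18052015] [[ 0.  0.  1.]
 [ 0.  1. -0.]
 [-1.  0.  0.]] [ 0.08   0.031 -0.103]
```

move_arm(plan=[0,0.014,-0.05,0,0.04,0.014,-0.087,0,0.08,0.014,-0.087,0,0.08,0.014,-0.087,6,0.08,0.014,-0.087,6], hand=0.08)

```text
time_s: 13.35
tcp_pos: [0.464, 0.2923, 0.1003]
eef_rot: [-60.2, 90.0, -66.2]
wrist_force: [-0.4, 0.3, -0.3]
grip_width: 0.0797
```

```bash
python3 - <<'E'
from h import *
R,r=rel([.447,.311,.012]);s=get_state();print(s["tcp_pos"],r.round(3))
t=capture("top")[:,:,::-1]; cv2.imwrite("pics/t6full.png",t)
cv2.imwrite("pics/t6.png",cv2.resize(t[100:270,65:315],None,fx=3,fy=3))
E
```

```text
[0.46400426 0.29231927 0.10029468] [ 0.088  0.017 -0.019]
```

View pics/t6.png

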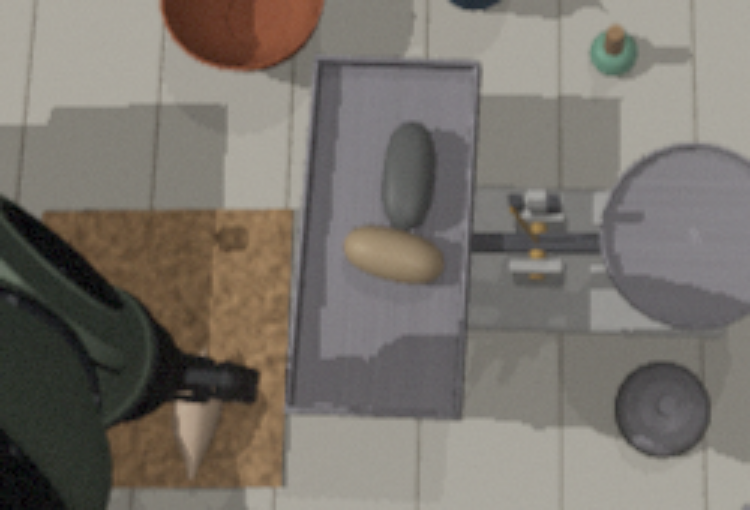

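Stone (408,175) and cowrie (394,255) are in the pan, the cowrie shifted down a bit; conch (tip 193,480) unmoved. I'll grip the conch and place it crosswise in the free lower part.

move_arm(plan=[0,0.017,-0.019,0,0.04,0.017,-0.019,0,0.08,0.017,-0.019,0,0.088,0.017,-0.019,0,0.088,0.017,-0.019,0])

```text
time_s: 14.02
tcp_pos: [0.4472, 0.3112, 0.013]
eef_rot: [51.2, 90.0, 45.2]
wrist_force: [0.6, 0.8, 0.4]
grip_width: 0.08
```

move_arm(plan=[0,0,0,0,0,0,0,0,0,0,0,0,0,0,0,0,0,0,0,0], hand=0.0)

```text
time_s: 14.65
tcp_pos: [0.4473, 0.3116, 0.0135]
eef_rot: [47.3, 89.9, 41.3]
wrist_force: [-1.5, 0.2, 15.1]
grip_width: 0.0393
```

move_arm(plan=[-0.05,0,0,0,-0.1,0,0,0,-0.15,0,0,0,-0.15,0,0,0,-0.15,0,0,0])

```text
time_s: 15.28
tcp_pos: [0.4467, 0.3108, 0.1618]
eef_rot: [-127.0, 90.0, -133.0]
wrist_force: [-0.3, 0.1, -3.1]
grip_width: 0.0388
```

```bash
python3 - <<'E'
from h import *
T=ray("top",191.7,215,.09);R,r=rel(T);s=get_state();print(T,s["tcp_pos"],s["joint_pos"].round(),r.round(3),R.round(2))
print(ray("top",196.3,185,.1), ray("top",65+462/3,100+405/3,.1),ray("top",65+380/3,100+285/3,.1))
E
```

```text
[0.49479341 0.14234841 0.09      ] [0.44665225 0.31076828 0.16177708] [-33.  43.  -9.  97.   9.  41.  37.] [ 0.072 -0.162  0.066] [[-0.    0.1   0.99]
 [-0.    0.99 -0.1 ]
 [-1.   -0.   -0.  ]]
[0.56689525 0.13131841 0.1       ] [0.4455503  0.07444523 0.1       ] [0.54223715 0.14195788 0.1       ]
```

move_arm(plan=[0,-0.05,0.02,10,0,-0.1,0.04,20,0,-0.14,0.055,30,0,-0.163,0.066,40,0,-0.163,0.066,50])

```text
time_s: 15.9
tcp_pos: [0.4955, 0.1396, 0.161]
eef_rot: [-76.7, 89.9, -133.2]
wrist_force: [-0.3, 2.0, -2.4]
grip_width: 0.0391
```

move_arm(plan=[0,0,0,10,0,0,0,14,0,0,0,14,0,0,0,14])

```text
time_s: 16.4
tcp_pos: [0.4952, 0.1419, 0.1617]
eef_rot: [-78.9, 89.9, -148.8]
wrist_force: [-0.4, 0.1, -1.2]
grip_width: 0.039
```

```bash
python3 - <<'E'
from h import *
R,r=rel([.494,.1405,.099]);s=get_state();print(s["tcp_pos"],s["grip_width"],r.round(3),R.round(2))
cv2.imwrite("pics/s7.png",cv2.resize(capture("side")[90:270,140:340,::-1],None,fx=3,fy=3))
E
```

```text
[0.49519401 0.14193492 0.16170131] 0.038967073727353134 [ 0.063 -0.002  0.001] [[-0.    0.94  0.34]
 [-0.    0.34 -0.94]
 [-1.   -0.    0.  ]]
```

View pics/s7.png

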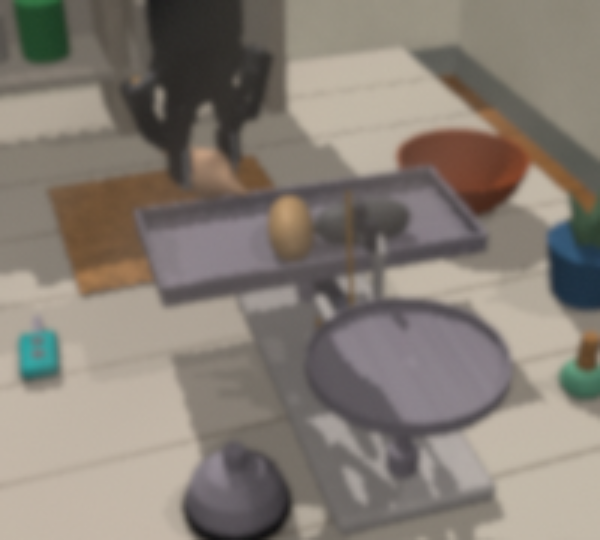

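Conch is held over the free near part of the pan, stone and cowrie lying ahead; lower and release.

move_arm(plan=[0.03,0,0,0,0.055,-0.002,0,0,0.062,-0.002,0,0,0.062,-0.002,0,0])

```text
time_s: 16.95
tcp_pos: [0.4937, 0.1413, 0.1005]
eef_rot: [-72.8, 90.0, -142.8]
wrist_force: [-0.9, -0.1, -2.3]
grip_width: 0.0386
```

move_arm(plan=[0,0,0,0,0,0,0,0,0,0,0,0,0,0,0,0], hand=0.06)

```text
time_s: 17.45
tcp_pos: [0.4936, 0.1414, 0.1004]
eef_rot: [60.0, 90.0, -10.0]
wrist_force: [-0.5, -0.9, 0.1]
grip_width: 0.0601
```

move_arm(plan=[-0.04,0,0,0,-0.09,0,0,0,-0.14,0,0,-10,-0.14,0,0,-20,-0.14,0,0,-30])

```text
time_s: 18.08
tcp_pos: [0.4936, 0.1414, 0.2409]
eef_rot: [48.0, 89.9, 8.4]
wrist_force: [-0.2, -0.7, -0.7]
grip_width: 0.0602
```

move_arm(plan=[0,0,0,-10,0,0,0,-20,0,0,0,-30,0,0,0,-40,0,0,0,-40], hand=0.04)

```text
time_s: 18.7
tcp_pos: [0.4936, 0.1411, 0.2403]
eef_rot: [153.7, 90.0, 153.6]
wrist_force: [0.2, 0.2, 0.6]
grip_width: 0.0398
```

```bash
python3 - <<'E'
from h import *
R,r=rel([.476,-.329,.2]);s=get_state();print(s["time_s"],s["tcp_pos"],s["grip_width"],r.round(3),R.round(2))
E
```

```text
18.7 [0.4935818  0.14111583 0.24030482] 0.03984276919368481 [ 0.04  -0.47  -0.017] [[-0.  0.  1.]
 [ 0.  1. -0.]
 [-1.  0. -0.]]
```

move_arm(plan=[0,-0.06,-0.003,0,0,-0.12,-0.006,0,0,-0.18,-0.009,0,0,-0.24,-0.012,0,0,-0.3,-0.015,0])

```text
time_s: 19.32
tcp_pos: [0.4782, -0.1606, 0.2405]
eef_rot: [-42.4, 90.0, -42.7]
wrist_force: [0.7, 0.2, -0.3]
grip_width: 0.0399
```

```bash
python3 - <<'E'
from h import *
R,r=rel([.476,-.329,.1]);s=get_state();print(s["time_s"],s["tcp_pos"],r.round(3),R.round(2))
t=capture("top")[:,:,::-1]; cv2.imwrite("pics/t8full.png",t)
cv2.imwrite("pics/t8.png",cv2.resize(t[100:270,65:315],None,fx=3,fy=3))
E
```

```text
19.325 [ 0.47816934 -0.16056202  0.24045936] [ 0.14  -0.168 -0.001] [[ 0.    0.01  1.  ]
 [-0.    1.   -0.01]
 [-1.   -0.    0.  ]]
```

move_arm(plan=[0.02,-0.06,0,0,0.05,-0.11,0,0,0.1,-0.168,-0.001,0,0.13,-0.168,-0.001,0,0.13,-0.168,-0.001,0])

```text
time_s: 20.0
tcp_pos: [0.4763, -0.3264, 0.1084]
eef_rot: [155.1, 89.8, 154.9]
wrist_force: [-0.1, -0.6, -0.1]
grip_width: 0.0397
```

```bash
python3 - <<'E'
from h import *
R,r=rel([.476,-.329,.049]);s=get_state();print(s["time_s"],s["tcp_pos"],r.round(3),R.round(2))
t=capture("top")[:,:,::-1]; cv2.imwrite("pics/t9full.png",t)
sd=capture("side")[:,:,::-1]
a=cv2.resize(t[100:250,150:320],None,fx=2.3,fy=2.3); b=cv2.resize(sd[240:384,210:380],None,fx=2.3,fy=2.3)
H=max(len(a),len(b)); p=lambda x:cv2.copyMakeBorder(x,0,H-len(x),0,0,0)
cv2.imwrite("pics/m9.png",np.hstack([p(a),p(b)]))
hs=cv2.cvtColor(sd,cv2.COLOR_BGR2HSV);k=cv2.inRange(hs,(10,150,120),(30,255,255));k[:280]=0;k[:,:210]=0;k[:,380:]=0
for c in blobs(k,8): m=c.reshape(-1,2).mean(0); print(m,cv2.contourArea(c),ray("side",*m,.060).round(3))
E
```

```text
20.0 [ 0.47626657 -0.3264324   0.1084212 ] [ 0.059 -0.003 -0.   ] [[-0.  0.  1.]
 [ 0.  1. -0.]
 [-1.  0. -0.]]
[329.01351351 378.05405405] 203.0 [ 0.525 -0.439  0.06 ]
[363.21904762 361.84761905] 151.5 [ 0.589 -0.436  0.06 ]
[249.19626168 358.8317757 ] 1293.0 [ 0.422 -0.369  0.06 ]
[297.41818182 345.41818182] 377.0 [ 0.504 -0.375  0.06 ]
[271.48571429 325.88571429] 81.5 [ 0.478 -0.326  0.06 ]
[289.6        319.13333333] 8.5 [ 0.513 -0.325  0.06 ]
[334.42207792 329.77272727] 379.0 [ 0.576 -0.371  0.06 ]
[310.27868852 310.60655738] 142.5 [ 0.556 -0.322  0.06 ]
```

View pics/m9.png

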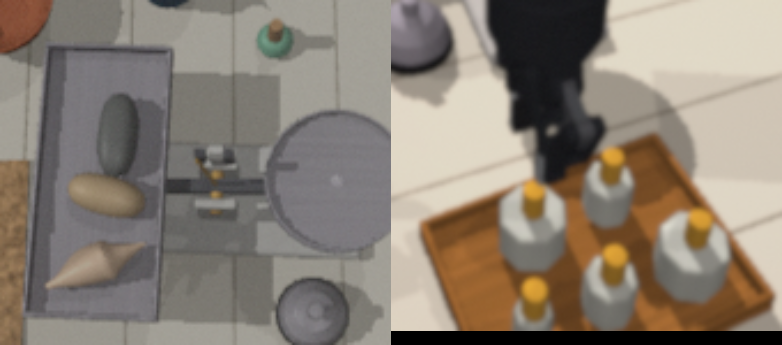

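Top: all three finds in the pan (stone, cowrie, conch); side: five knobs in the tray, gripper above 200b. Grip it.

move_arm(plan=[0.04,-0.002,0,0,0.058,-0.002,0,0,0.058,-0.002,0,0,0.058,-0.002,0,0])

```text
time_s: 20.6
tcp_pos: [0.4781, -0.3288, 0.0538]
eef_rot: [-36.0, 89.9, -36.0]
wrist_force: [-0.6, -0.0, -0.0]
grip_width: 0.04
```

move_arm(plan=[0,0,0,0,0,0,0,0,0,0,0,0,0,0,0,0], hand=0.0, force=60)

```text
time_s: 21.1
tcp_pos: [0.4779, -0.3291, 0.0534]
eef_rot: [-40.5, 89.9, -40.5]
wrist_force: [-1.6, -1.5, 8.5]
grip_width: 0.0161
```

move_arm(plan=[-0.05,0,0,0,-0.1,0,0,0,-0.16,0,0,0,-0.16,0,0,0,-0.16,0,0,0])

```text
time_s: 21.72
tcp_pos: [0.4772, -0.3286, 0.2121]
eef_rot: [177.1, 90.0, 177.1]
wrist_force: [0.3, -0.7, -2.5]
grip_width: 0.0156
```

```bash
python3 - <<'E'
from h import *
R,r=rel([.547,-.137,.21]);s=get_state();print(s["time_s"],s["tcp_pos"],r.round(3),s["grip_width"])
E
```

```text
21.725 [ 0.47716135 -0.3285593   0.2121269 ] [0.002 0.192 0.07 ] 0.015558847552822963
```

move_arm(plan=[0,0.05,0.018,0,0,0.1,0.036,0,0,0.15,0.055,0,0,0.192,0.07,0,0,0.192,0.07,0])

```text
time_s: 22.35
tcp_pos: [0.548, -0.1329, 0.2112]
eef_rot: [130.2, 89.9, 130.5]
wrist_force: [-0.3, -1.1, -3.2]
grip_width: 0.0158
```

move_arm(plan=[0.02,0,0,0,0.043,0,0,0,0.043,0,0,0,0.043,0,0,0])

```text
time_s: 22.85
tcp_pos: [0.5473, -0.1371, 0.1698]
eef_rot: [-146.6, 90.0, -146.6]
wrist_force: [-1.9, -0.6, 2.8]
grip_width: 0.0158
```

```bash
python3 - <<'E'
from h import *
s=get_state();print(s["time_s"],s["tcp_pos"],s["grip_width"],s["wrist_force"])
sd=capture("side")[:,:,::-1]
cv2.imwrite("pics/s10.png",cv2.resize(sd[110:290,160:340],None,fx=3,fy=3))
E
```

```text
22.85 [ 0.54731594 -0.13709414  0.16976164] 0.015762959469965778 [-1.9220866  -0.55721773  2.7793405 ]
```

View pics/s10.png

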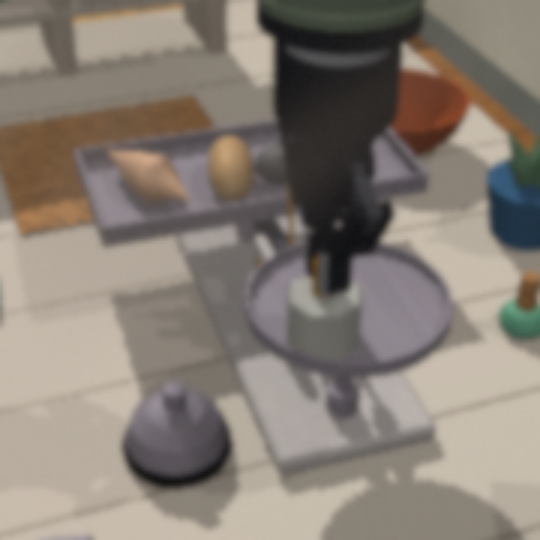

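Weight 200b is on the plate's near side. Release, go to 200a.

move_arm(plan=[0,0,0,0,0,0,0,0,0,0,0,0], hand=0.04)

```text
time_s: 23.28
tcp_pos: [0.5476, -0.1366, 0.1695]
eef_rot: [-15.2, 90.0, -15.2]
wrist_force: [0.4, -0.6, -0.5]
grip_width: 0.0404
```

move_arm(plan=[-0.05,0,0,0,-0.05,-0.05,0.006,0,-0.05,-0.1,0.012,0,-0.05,-0.15,0.02,0,-0.05,-0.2,0.03,0])

```text
time_s: 23.9
tcp_pos: [0.5775, -0.3384, 0.2196]
eef_rot: [-17.6, 90.0, -17.6]
wrist_force: [0.6, 0.4, 0.5]
grip_width: 0.0401
```

```bash
cat >> h.py <<'E'
def look(tag,target):
    R,r=rel(target);s=get_state();print(s["time_s"],"tcp",s["tcp_pos"].round(4),"w",round(s["grip_width"],4),"shift",r.round(3),"yaw err",round(float(np.degrees(R[0,1])),1))
    sd=capture("side")[:,:,::-1];t=capture("top")[:,:,::-1]
    cv2.imwrite(f"pics/{tag}s.png",sd);cv2.imwrite(f"pics/{tag}t.png",t)
    for n,im,z in(("side",sd,.06),("top",t,.07)):
        k=cv2.inRange(cv2.cvtColor(im,cv2.COLOR_BGR2HSV),(10,130,110),(30,255,255))
        for c in blobs(k,6):
            m=c.reshape(-1,2).mean(0);p=ray(n,*m,z)
            if .4<p[0]<.65 and -.45<p[1]<-.27 and cv2.contourArea(c)<90*(1+3*(n=="side")): print(n,m.round(1),p.round(3))
E
python3 -c "
from h import *
look('a1',[.577,-.393,.1])"
```

```text
23.9 tcp [ 0.5775 -0.3384  0.2196] w 0.0401 shift [ 0.12  -0.055 -0.001] yaw err 0.0
side [288.8 319.2] [ 0.512 -0.325  0.06 ]
side [260.5 322.9] [ 0.462 -0.314  0.06 ]
side [310.4 310.7] [ 0.556 -0.322  0.06 ]
top [411.4 208.6] [ 0.51  -0.396  0.07 ]
top [380.7 195.1] [ 0.544 -0.323  0.07 ]
```

move_arm(plan=[0,-0.055,0,0,0.06,-0.055,0,0,0.11,-0.055,0,0,0.15,-0.055,0,0,0.166,-0.055,0,0])

```text
time_s: 24.62
tcp_pos: [0.5768, -0.391, 0.0514]
eef_rot: [147.5, 89.9, 147.6]
wrist_force: [0.5, -0.7, 0.6]
grip_width: 0.0396
```

move_arm(plan=[0,0,0,0,0,0,0,0,0,0,0,0,0,0,0,0,0,0,0,0], hand=0.0)

```text
time_s: 25.25
tcp_pos: [0.5779, -0.392, 0.0543]
eef_rot: [-39.0, 89.9, -39.0]
wrist_force: [-0.3, -0.3, 7.3]
grip_width: 0.0153
```

move_arm(plan=[-0.05,0,0,0,-0.1,0,0,0,-0.15,0,0,0,-0.16,0,0,0,-0.16,0,0,0])

```text
time_s: 25.88
tcp_pos: [0.5774, -0.3916, 0.2132]
eef_rot: [-132.5, 90.0, -132.5]
wrist_force: [-1.3, -0.9, -2.9]
grip_width: 0.0157
```

```bash
python3 -c "
from h import *
look('a2',[.607,-.137,.21])"
```

```text
25.875 tcp [ 0.5774 -0.3916  0.2132] w 0.0157 shift [0.003 0.255 0.03 ] yaw err 0.0
top [411.6 209.4] [ 0.508 -0.397  0.07 ]
top [381.3 195.1] [ 0.544 -0.325  0.07 ]
```

move_arm(plan=[0,0.06,0.007,0,0,0.12,0.014,0,0,0.18,0.021,0,0,0.22,0.026,0,0,0.255,0.03,0])

```text
time_s: 26.6
tcp_pos: [0.6072, -0.1348, 0.2121]
eef_rot: [166.5, 89.9, 166.6]
wrist_force: [0.3, -0.2, -1.6]
grip_width: 0.0155
```

move_arm(plan=[0,0,0,0,0.02,0,0,0,0.042,0,0,0,0.042,0,0,0,0.042,0,0,0])

```text
time_s: 27.22
tcp_pos: [0.6076, -0.1371, 0.1717]
eef_rot: [-55.9, 90.0, -55.9]
wrist_force: [-0.4, -0.6, -1.1]
grip_width: 0.0158
```

move_arm(plan=[0,0,0,0,0,0,0,0,0,0,0,0], hand=0.04)

```text
time_s: 27.6
tcp_pos: [0.6076, -0.1367, 0.1716]
eef_rot: [-27.7, 90.0, -27.7]
wrist_force: [-0.2, -0.1, -0.1]
grip_width: 0.0401
```

move_arm(plan=[-0.05,0,0,0,-0.05,-0.05,0,0,-0.05,-0.1,0,0,-0.05,-0.15,-0.02,0,-0.05,-0.188,-0.05,0])

```text
time_s: 28.22
tcp_pos: [0.5567, -0.3265, 0.2209]
eef_rot: [-119.5, 90.0, -119.6]
wrist_force: [-0.5, -0.9, -1.2]
grip_width: 0.0401
```

move_arm(plan=[0,0,0,0,0,0,0,0,0,0,0,0,0,0,0,0,0,0,0,0])

```text
time_s: 28.85
tcp_pos: [0.5577, -0.3243, 0.2213]
eef_rot: [-119.6, 90.0, -119.6]
wrist_force: [0.4, 0.6, 0.6]
grip_width: 0.0399
```

```bash
python3 -c "
from h import *
look('a3',[.544,-.323,.1])
im=cv2.imread('pics/a3t.png');sd=cv2.imread('pics/a3s.png')
a=cv2.resize(im[110:250,160:330],None,fx=2.3,fy=2.3);b=cv2.resize(sd[120:280,180:340],None,fx=2.3,fy=2.3)
H=max(len(a),len(b));p=lambda x:cv2.copyMakeBorder(x,0,H-len(x),0,0,0)
cv2.imwrite('pics/m11.png',np.hstack([p(a),p(b)]))"
```

```text
28.85 tcp [ 0.5577 -0.3243  0.2213] w 0.0399 shift [ 0.121  0.001 -0.014] yaw err -0.0
side [325.4 322.2] [ 0.569 -0.352  0.06 ]
side [288.6 319.2] [ 0.512 -0.325  0.06 ]
side [261.7 322.4] [ 0.465 -0.314  0.06 ]
side [310.3 310.8] [ 0.556 -0.322  0.06 ]
top [410.7 209.6] [ 0.508 -0.394  0.07 ]
top [380.7 195.5] [ 0.543 -0.323  0.07 ]
```

View pics/m11.png

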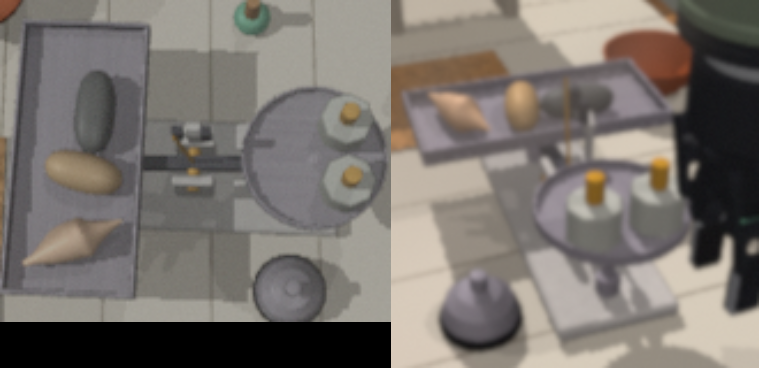

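Both 200s stand on the plate, pointer still at the goods-side stop (so total > 460 g). Fetch 100a.

move_arm(plan=[0.05,0.001,-0.014,0,0.1,0.001,-0.014,0,0.15,0.001,-0.014,0,0.168,0.001,-0.014,0,0.168,0.001,-0.014,0])

```text
time_s: 29.58
tcp_pos: [0.5436, -0.3236, 0.0535]
eef_rot: [157.7, 90.0, 157.7]
wrist_force: [0.5, -0.1, 0.4]
grip_width: 0.0398
```

move_arm(plan=[0,0,0,0,0,0,0,0,0,0,0,0,0,0,0,0,0,0,0,0], hand=0.0)

```text
time_s: 30.2
tcp_pos: [0.5444, -0.3241, 0.0553]
eef_rot: [-29.3, 89.8, -29.3]
wrist_force: [-1.0, 0.5, 7.6]
grip_width: 0.0155
```

move_arm(plan=[-0.05,0,0,0,-0.1,0,0,0,-0.15,0,0,0,-0.16,0,0,0,-0.16,0,0,0])

```text
time_s: 30.82
tcp_pos: [0.5435, -0.3237, 0.214]
eef_rot: [-40.1, 89.9, -40.1]
wrist_force: [-0.2, -0.4, -0.9]
grip_width: 0.0158
```

```bash
python3 -c "
from h import *
look('a4',[.607,-.085,.21])"
```

```text
30.825 tcp [ 0.5435 -0.3237  0.214 ] w 0.0158 shift [0.004 0.239 0.063] yaw err 0.0
side [323.7 323. ] [ 0.566 -0.353  0.06 ]
side [268.5 319.8] [ 0.478 -0.313  0.06 ]
top [410.9 209.7] [ 0.507 -0.395  0.07 ]
```

move_arm(plan=[-0.045,0,0,0,-0.045,0.05,0.01,0,-0.045,0.11,0.03,0,-0.045,0.17,0.045,0,-0.045,0.22,0.06,0])

```text
time_s: 31.55
tcp_pos: [0.6035, -0.1011, 0.2572]
eef_rot: [165.4, 89.9, 165.5]
wrist_force: [0.6, -0.6, -0.4]
grip_width: 0.0155
```

```bash
python3 -c "
from h import *
look('a5',[.607,-.085,.171])"
```

```text
31.55 tcp [ 0.6035 -0.1011  0.2572] w 0.0155 shift [0.086 0.016 0.004] yaw err -0.0
```

move_arm(plan=[0,0.018,0.004,0,0,0.018,0.004,0,0.04,0.018,0.004,0,0.075,0.018,0.004,0,0.085,0.018,0.004,0])

```text
time_s: 32.28
tcp_pos: [0.6067, -0.0864, 0.1716]
eef_rot: [-177.5, 89.8, -177.6]
wrist_force: [-2.3, 0.1, 10.4]
grip_width: 0.015
```

move_arm(plan=[0,0,0,0,0,0,0,0])

```text
time_s: 32.52
tcp_pos: [0.608, -0.0859, 0.1746]
eef_rot: [-10.4, 89.9, -10.4]
wrist_force: [-0.4, -0.0, -1.3]
grip_width: 0.0156
```

move_arm(plan=[0,0,0,0,0,0,0,0,0,0,0,0], hand=0.035)

```text
time_s: 32.9
tcp_pos: [0.6076, -0.0857, 0.1736]
eef_rot: [-31.6, 90.0, -31.6]
wrist_force: [-0.2, 0.3, 0.4]
grip_width: 0.0351
```

move_arm(plan=[-0.05,0,0,0,-0.08,0,0,0,-0.08,-0.06,-0.02,0,-0.08,-0.12,-0.04,0,-0.08,-0.18,-0.06,0])

```text
time_s: 33.52
tcp_pos: [0.5474, -0.2653, 0.2536]
eef_rot: [-48.4, 90.0, -48.4]
wrist_force: [1.3, -0.3, 0.7]
grip_width: 0.0344
```

move_arm(plan=[0,-0.05,-0.02,0,0,-0.1,-0.035,0,0,-0.13,-0.04,0,0,-0.13,-0.04,0,0,-0.13,-0.04,0])

```text
time_s: 34.15
tcp_pos: [0.5086, -0.3926, 0.2534]
eef_rot: [73.3, 90.0, 73.4]
wrist_force: [0.3, 0.4, 0.5]
grip_width: 0.0351
```

move_arm(plan=[0,0,0,0,0,0,0,0,0,0,0,0,0,0,0,0,0,0,0,0])

```text
time_s: 34.78
tcp_pos: [0.5082, -0.3935, 0.2533]
eef_rot: [-122.8, 90.0, -122.8]
wrist_force: [-0.2, -0.6, 0.4]
grip_width: 0.0351
```

```bash
python3 -c "
from h import *
look('a6',[.507,-.395,.1])
A=[]
for tg in ('a3','a6'):
  im=cv2.imread(f'pics/{tg}t.png');sd=cv2.imread(f'pics/{tg}s.png')
  A.append(np.hstack([cv2.resize(im[130:210,215:335],None,fx=3.2,fy=3.2),cv2.resize(sd[150:230,215:335],None,fx=3.2,fy=3.2)]))
cv2.imwrite('pics/m12.png',np.vstack(A)); print(np.vstack(A).shape)"
```

```text
34.775 tcp [ 0.5082 -0.3935  0.2533] w 0.0351 shift [ 0.153 -0.001 -0.001] yaw err 0.0
top [410.3 210. ] [ 0.507 -0.393  0.07 ]
(512, 768, 3)
```

View pics/m12.png

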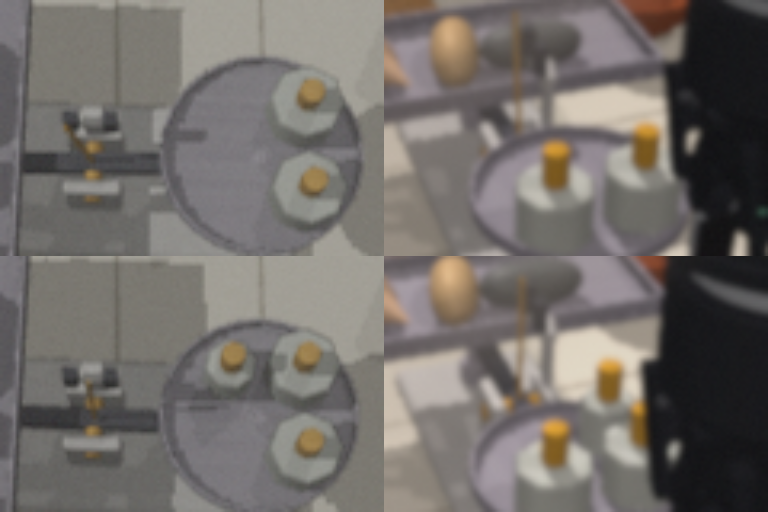

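```bash
python3 - <<'E'
from h import *
A=[]
for f in ("pics/top0.png","pics/a3t.png","pics/a6t.png"):
    im=cv2.imread(f).astype(int); w=np.clip(im[166:181,230:252,2]-im[166:181,230:252,0]-25,0,None)
    r=np.arange(166,181)
    print(f,[(int(y),round(float((w[i]*np.arange(230,252)).sum()/w[i].sum()),1),int(w[i].sum())) for i,y in enumerate(r) if w[i].sum()>15])
for y0 in (.012,.014):
  for th in (-.07,0,.07,.14): print(y0,th,[proj("top",[.583,y0+h*np.sin(th),.075+h]).round(1).tolist() for h in (.06,.115)])
E
```

```text
pics/top0.png [(169, 242.0, 17), (170, 242.4, 22), (174, 243.9, 52), (175, 244.0, 140), (176, 244.0, 140), (177, 243.7, 58)]
pics/a3t.png [(169, 235.1, 34), (170, 235.4, 43), (174, 243.2, 105), (175, 243.4, 222), (176, 243.5, 228), (177, 243.1, 114)]
pics/a6t.png [(170, 242.2, 16), (174, 243.9, 63), (175, 244.0, 141), (176, 244.0, 147), (177, 243.6, 69)]
0.012 -0.07 [[246.7, 174.9], [247.7, 169.0]]
0.012 0 [[244.9, 174.9], [244.1, 169.0]]
0.012 0.07 [[243.1, 174.9], [240.4, 169.1]]
0.012 0.14 [[241.3, 174.9], [236.8, 169.1]]
0.014 -0.07 [[245.8, 174.9], [246.8, 169.0]]
0.014 0 [[244.0, 174.9], [243.2, 169.1]]
0.014 0.07 [[242.2, 174.9], [239.5, 169.1]]
0.014 0.14 [[240.4, 174.9], [235.9, 169.1]]
```

500 g sits on the plate (two 200s, one 100) and the pointer tip is at column 242.2 versus 242.2 in the empty level picture: level. Now the bell.

move_arm(plan=[0,0.05,-0.02,0,0,0.1,-0.04,0,0,0.16,-0.062,0,0,0.22,-0.062,0,0,0.28,-0.062,0], hand=0.0)

```text
time_s: 35.5
tcp_pos: [0.4459, -0.1118, 0.2537]
eef_rot: [-14.0, 90.0, -14.0]
wrist_force: [2.6, 0.0, 1.0]
grip_width: -0.0
```

move_arm(plan=[0.04,0.026,0,0,0.09,0.026,0,0,0.13,0.026,0,0,0.15,0.026,0,0,0.15,0.026,0,0])

```text
time_s: 36.12
tcp_pos: [0.4458, -0.0873, 0.1026]
eef_rot: [177.4, 89.9, 177.4]
wrist_force: [-0.5, 0.2, 0.2]
grip_width: -0.0001
```

```bash
python3 - <<'E'
from h import *
s=get_state();print(s["time_s"],s["tcp_pos"],s["grip_width"]);print(rel([.446,-.088,.064])[1].round(4))
sd=capture("side")[:,:,::-1]; p=proj("side",[.446,-.088,.064]);print(p,proj("side",s["tcp_pos"]))
im=cv2.imread("pics/a6t.png")
a=cv2.resize(sd[200:290,170:270],None,fx=4,fy=4); b=cv2.resize(im[210:265,255:315],None,fx=6,fy=6)
H=360;pd=lambda x:cv2.copyMakeBorder(x,0,H-len(x),0,0,0)
cv2.imwrite("pics/m13.png",np.hstack([pd(a),pd(b)]))
E
```

```text
36.125 [ 0.44584585 -0.08733517  0.10260621] -0.00013729147016032807
[ 0.0386 -0.0007  0.0002]
[215.84118773 239.64174186] [214.79336208 226.1439484 ]
```

View pics/m13.png

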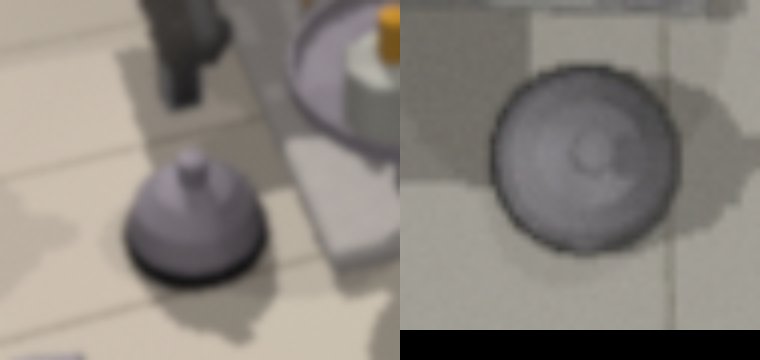

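```bash
python3 - <<'E'
from h import *
print(ray("top",286.8,235.2,.064),ray("side",217.6,237.8,.064)); print(proj("side",get_state()["tcp_pos"]))
E
```

```text
[ 0.44681467 -0.08884801  0.064     ] [ 0.4512967  -0.08356582  0.064     ]
[214.96653998 225.8053538 ]
```

move_arm(plan=[0,0.001,0.003,0,0.02,0.001,0.003,0,0.036,0.001,0.003,0,0.042,0.001,0.003,0,0.045,0.001,0.003,0])

```text
time_s: 36.8
tcp_pos: [0.4496, -0.0865, 0.0588]
eef_rot: [-9.8, 89.9, -9.8]
wrist_force: [0.5, 0.6, 4.0]
grip_width: -0.0001
```

move_arm(plan=[0.002,0,0,0,0.003,0,0,0,0.003,0,0,0])

```text
time_s: 37.17
tcp_pos: [0.4496, -0.0865, 0.0559]
eef_rot: [-11.6, 89.9, -11.6]
wrist_force: [-2.1, 1.2, 13.1]
grip_width: 0.0002
```

13 N at z = 55.9 mm: past the 5 N spring load, at the stop. Release and retreat.

move_arm(plan=[0,0,0,0,-0.02,0,0,0,-0.07,0,0,0,-0.13,0,0,0,-0.19,0,0,0])

```text
time_s: 37.8
tcp_pos: [0.4488, -0.0865, 0.2476]
eef_rot: [119.7, 90.0, 119.7]
wrist_force: [0.8, -0.7, 1.0]
grip_width: -0.0
```

move_arm(plan=[-0.01,-0.06,-0.02,0,-0.01,-0.12,-0.03,0,-0.01,-0.17,-0.04,0,-0.01,-0.2,-0.04,0,-0.01,-0.2,-0.04,0])

```text
time_s: 38.42
tcp_pos: [0.4085, -0.2883, 0.2552]
eef_rot: [-138.8, 90.0, -139.0]
wrist_force: [-0.2, 1.2, -0.1]
grip_width: 0.0004
```

```bash
python3 - <<'E'
from h import *
s=get_state();print(s["time_s"],s["tcp_pos"])
t=capture("top")[:,:,::-1];sd=capture("side")[:,:,::-1]
im=t.astype(int); w=np.clip(im[166:181,230:252,2]-im[166:181,230:252,0]-25,0,None)
print([(166+i,round(float((w[i]*np.arange(230,252)).sum()/w[i].sum()),1)) for i in range(15) if w[i].sum()>15])
a=cv2.resize(t[100:300,150:440],None,fx=2.6,fy=2.6); cv2.imwrite("pics/end.png",a)
E
```

```text
38.425 [ 0.40845145 -0.28829794  0.25518178]
[(169, 242.0), (170, 242.2), (174, 243.8), (175, 244.1), (176, 244.0), (177, 243.6)]
```

View pics/end.png

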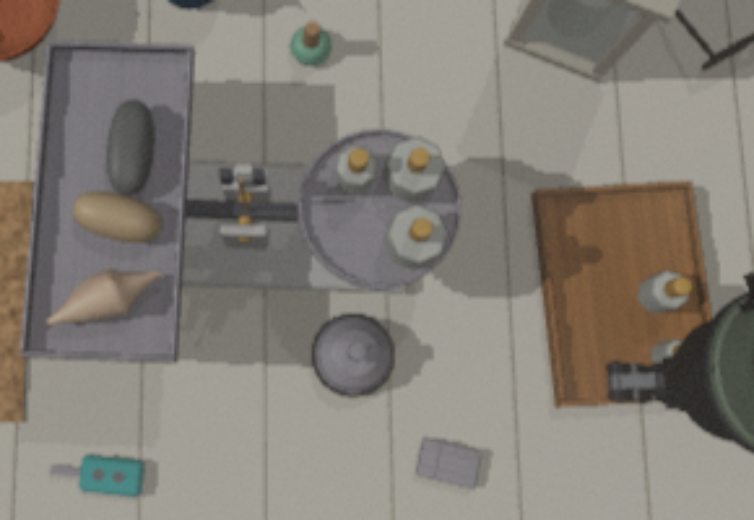

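```bash
python3 -c "
from plant import *
print(finish_job())"
```

```text
the job is handed in; nothing more can be done
None
```

The job is done and handed in at about 38 s of the 210 s allowed. The finds weigh close to 500 g.

- **Finds:** the stone, cowrie and conch are all in the long pan; there was no whelk. The cowrie shifted about 27 mm in the pan while I was placing the stone, so I laid the conch crosswise in the free end.
- **Weights:** both 200 g weights and one 100 g weight are on the round plate. The other 100 g and the 50 g stayed in the tray.
- **Level:** in the last picture, after the bell press, the pointer tip was within about half a pixel of where it stood with empty pans. That is roughly 0.01 rad, against the 0.07 rad allowed.
- **Bell:** I pressed the plunger until the tool tip stood at 55.9 mm with 13 N on it, more than the 5 N spring load at the stop, then let go. The two cameras put the plunger about 5 mm apart, so I aimed near the midpoint.
- **Bystanders:** I never touched the car key, lighter case or bottle stopper, and all three were still in their places in the last picture.

No check failed.

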